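Free the glued-up clamp knob of a lamp-globe holder

TASK

The clamp knob on the holder with the blue mosaic globe is stuck with dried glue. Break it loose with a short firm twist anticlockwise (seen from above), then turn it on freely until its white line points at the green dot, so that the clamp opens, and let go. Leave the blue globe standing in its cup, and leave the knob of the holder with the amber globe alone.

Things in the scene. Friction and masses are not known exactly. Their poses are not given: they have to be found in the camera images.
- blue_grip (a point): Grip point of the stuck knob, on its upright axis, 97 mm above the table. Black bar 46 long, 14 thick, top 9 mm above this point; disc of 42 mm dia 25 mm below, white dial of 76 mm dia 33 mm below, on a fixed dark board. Turns with the knob: x along the bar, y across it (squeeze along y), z up. White line from the middle to the -x end, at the red dot at the start.
- blue_knob (a joint): Angle of the stuck knob, rad: 0 at the start (white line at the red dot), growing anticlockwise from above; 1.2 at the green dot; end stop at 1.4. Needs about 0.35 N m to start, falling below 0.08 N m from 0.25 rad on; stays where it is left. As it turns, a steel jaw slides back from the globe towards the knob (6.5 mm per rad).
- blue_globe_centre (a point): Centre of the loose blue mosaic glass globe, 72 mm above the table, 90 mm in diameter, top 45 mm above this point, about 0.25 kg. It stands by its 52 mm brass collar in a shallow brass cup on the stuck knob's board, 150 mm from the knob's axis, towards +y of the knob as it stands at the start.
- amber_knob (a joint): Angle of the other knob, rad: the same black knob on a second, equal holder with an amber (orange) globe, but already free (0.02 N m). 0 at the start; it is to stay there.

How it is judged (in metres and radians):
On the way:
1. the stuck knob has been broken loose (turned anticlockwise by more than 0.3 rad) (value of joint blue_knob above 0.3 rad), for 0.05 s.
At the end, for the whole second after the job is handed in: the blue holder's knob is at rest, turned at least to within 11 degrees of the green dot (above 1.0 rad; the stop at 1.4 rad counts too), the blue globe stands in its cup (within 15 mm of its start, upright within 10 degrees), and the amber holder's knob is within 10 degrees of its start (value of joint blue_knob above 1 rad and velocity of joint blue_knob between -0.1 and 0.1 rad/s and value of joint amber_knob below 0.17 rad and distance of blue_globe_centre from where it was at the start of the episode below 0.015 m and angle between blue_globe_centre's own z axis and vertical below 0.17 rad); the robot touches nothing.
It fails at once if the amber holder's knob is turned by more than 10 degrees (value of joint amber_knob above 0.17 rad).
It fails at once if the blue globe is knocked out of its cup (centre moved by more than 30 mm) (distance of blue_globe_centre from where it was at the start of the episode above 0.03 m).
It also fails if it takes over 30 s, if anything falls off the work surface, if the arm or the gripper's body presses on something with over 40 N, if the wrist force passes 120 N, or if a joint passes its speed limit or range.

ROBOT

A 6-joint arm with a two-finger parallel gripper is mounted at the origin on the work surface. World frame = base frame: x ahead of the robot, y to its left, z up, the work surface at z = 0. Lengths are in mm, angles in rad, forces in N, time in s.
With the tool pointing down it reaches from about 350 to 975 mm from the base axis. Payload 7.1 kg.
Tool frame: the origin (TCP) lies between the finger pads; the fingertips stand 19 mm ahead of it and the grasp point (between the pads) is the TCP; z points along the fingers, y is the line along which they close (so a half turn about z gives the same grasp; the last joint's range is limited). The gripper opens to 88 mm and grips with 3 to 60 N. Pads are 20 mm wide; open, the fingers measure 115 mm over their backs; the gripper's body (75 mm by 178 mm) begins 61 mm behind the grasp point.
Start: joints at [-1.344, 0.423, 1.63, -0, 1.089, -0.019], TCP at [152.102, -606.193, 241.675] pointing down, gripper open.
Joint ranges: [-3, 3], [-0.9, 2.11], [0.09, 2.58], [-1.31, 4.45], [0.11, 2.69], [-2.54, 2.54]. Speed limits (rad/s): [2.39, 2.39, 3.01, 3.14, 3.14, 3.14].

INTERFACE

Orientations are given as a rotation vector (axis times angle).
In Python, from workcell import ctrl gives the robot as it stands.
- The arm moves only by the tool arm_command, never from a script. Its argument "series" is a list of rows, each an object with "linear": the shift along the tool's x, y, z in m, a list of three; "turn": the turn about the tool's z in rad. A call has 1 to 10 rows; each row shifts and turns the commanded pose from where the row before left it, along the tool's axes as they then stand; what a row does not reach is not made up. A row lasts 1/10 s, in which the tool goes at most 50 mm and 8.59 degrees, less where a joint would pass 70% of its speed; a pose out of reach is approached as far as the arm can. A call with a gripper value outside its range is refused whole. "jaw" is the opening, from -1 (shut) to 1 (fully open), set as the call begins (left out, the last holds). The fingers move at their own pace and stop on an object; the grip force is fixed at half the most. Time passes only in rows, so rows that do not move let the fingers close. It gives the time, the measured TCP pose, the force, the opening and the grip force at its end, in the units of the state.
- ctrl.get_obs(): the state, without advancing time (a new reading comes with each control period).
- ctrl.get_image(name): name is "scene" or "top" or "wrist"; returns a dict with "frame" (384x512x3 uint8, blue, green, red), "fx", "fy", "cx", "cy" (pixels), "rvec" (rotation vector, rad) and "tvec" (3), from world to camera coordinates, as OpenCV has them. Camera axes: x right, y down, z forward; pixel columns grow to the right and rows downward; lengths in mm; the calibration is good to about 2 mm. A picture is of the moment at which its call begins. There is no depth.
- ctrl.close_job(): hands the job in; it is judged then, once.
The state is a dict: "t": time; "qpos": joint angles; "qvel": joint speeds; "joint_torque": joint torques, N m; "ee_pos": TCP position; "orientation": TCP orientation; "ft_force": force on the tool from outside, world axes, zero at the start; "moment": the same for the moment, N m; "width": finger opening in mm; "grasp_force": force on a finger pad.
Only numpy, scipy, OpenCV 4.12 (cv2) and the standard library are available. Lean on these libraries where they do the work, as an engineer would, in place of code of your own. Each camera call takes 0.05 s, during which the arm holds its last target. There are 200 camera calls.

## Working session

There is one attempt and no reset: what is moved stays moved. The work goes in short steps, Python scripts to look and compute and a tool call to move; the robot and the scene stay as the last step left them, time stands still between calls to the robot, and variables do not carry over. Pictures are saved under pics/ and viewed, at most 10 in all, crops included, and the job is handed in when it is done.

Besides the shell and the picture viewer there is one more tool, called after "Emit:" by a JSON object that holds its "name" and its "arguments", one argument or row to a line. arm_command: Moves the arm, as the interface text tells. Its arguments: {"type":"object","properties":{"series":{"type":"array"},"jaw":{"type":"number"}},"required":["series"]}

```bash
mkdir -p pics
cat > h.py <<'E'
import numpy as np, cv2
from workcell import ctrl
def img(n):
    d=ctrl.get_image(n); d['R']=cv2.Rodrigues(np.array(d['rvec'],float))[0]; d['t']=np.array(d['tvec'],float).ravel(); return d
def ray(d,u,v,z):
    c=-d['R'].T@d['t']; r=d['R'].T@np.array([(u-d['cx'])/d['fx'],(v-d['cy'])/d['fy'],1.])
    return c+r*(z-c[2])/r[2]
def proj(d,p):
    q=d['R']@np.array(p,float)+d['t']; return d['fx']*q[0]/q[2]+d['cx'],d['fy']*q[1]/q[2]+d['cy']
E
python3 - <<'E'
from h import *
for n in('top','scene'):
    d=img(n); cv2.imwrite(f'pics/{n}0.png',d['frame']); print(n,-d['R'].T@d['t'],d['fx'])
print(ctrl.get_obs())
E
```

```text
top [350.38288238 -38.2561141  883.37229641] 381.9608993033189
scene [1144.79538067  171.67061076  589.18107786] 411.38480922317876
{'t': 0.1, 'qpos': array([-1.34402238e+00,  4.23747464e-01,  1.63057014e+00,  1.43642575e-05,
        1.08857166e+00, -1.90113110e-02]), 'qvel': array([-0.00023674, -0.00202832, -0.00185937,  0.00146572, -0.00064111,
        0.00104108]), 'joint_torque': array([-4.37181134e-04, -5.45616853e+01, -2.74324983e+01,  6.44992897e-02,
        1.88517227e-02, -3.68708072e-05]), 'ee_pos': array([ 151.99531784, -605.77714768,  241.0070561 ]), 'orientation': array([-3.11661946e+00, -3.84938872e-01,  1.91242108e-04]), 'ft_force': array([-0.39346542, -0.01797295,  0.71274545]), 'moment': array([-0.03824197, -0.00150265, -0.03163669]), 'grasp_force': 0.0, 'width': 87.98767251421404}
```

View pics/top0.png

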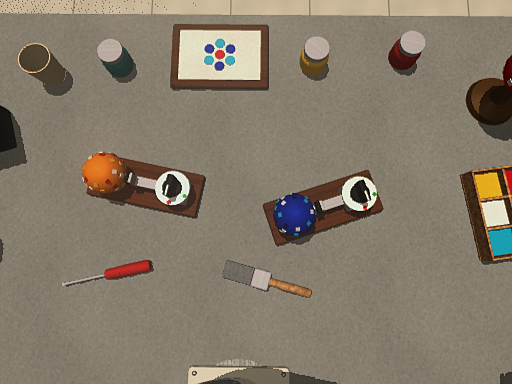

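View pics/scene0.png

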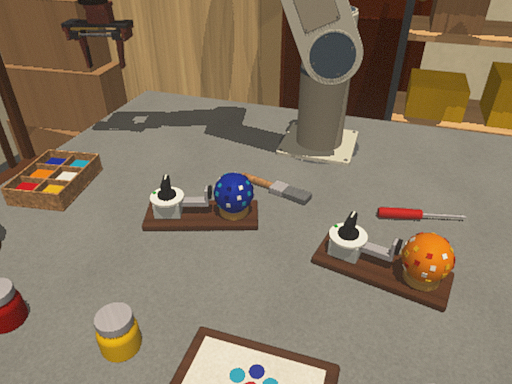

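The top view shows the blue globe at (295,215) with its knob at (361,193), and the amber globe at (104,172) with its knob at (172,188). Next I'll measure the blue dial, its dots and the globe.

Run:
```python
from h import *
d=img('top'); f=d['frame']; h=cv2.cvtColor(f,cv2.COLOR_BGR2HSV)
def big(m,roi):
    x0,y0,x1,y1=roi; k=np.zeros(m.shape,np.uint8); k[y0:y1,x0:x1]=m[y0:y1,x0:x1]
    return k
roi=(335,168,388,220)
w=big(cv2.inRange(h,(0,0,150),(179,60,255)),roi)
cs,_=cv2.findContours(w,cv2.RETR_EXTERNAL,cv2.CHAIN_APPROX_NONE); c=cv2.convexHull(max(cs,key=cv2.contourArea))
e=cv2.fitEllipse(c); print(e, 'dial',ray(d,*e[0],64))
for n,m in(('green',cv2.inRange(h,(40,80,60),(85,255,255))),('red',cv2.inRange(h,(0,150,90),(6,255,255))|cv2.inRange(h,(172,150,90),(179,255,255))),('black',cv2.inRange(h,(0,0,0),(179,255,55)))):
    m=big(m,roi); M=cv2.moments(m,True)
    if M['m00']: u,v=M['m10']/M['m00'],M['m01']/M['m00']; print(n,M['m00'],u,v,ray(d,u,v,64 if n!='black' else 95))
m=big(cv2.inRange(h,(105,120,50),(130,255,255)),(265,180,325,245)); cs,_=cv2.findContours(m,0,1)
e=cv2.fitEllipse(cv2.convexHull(np.vstack(cs))); print('globe',e,ray(d,*e[0],72))
x0,y0,x1,y1=255,160,395,250
cv2.imwrite('pics/c1.png',cv2.resize(f[y0:y1,x0:x1],None,fx=5,fy=5,interpolation=cv2.INTER_CUBIC))
```

```text
((355.6639404296875, 194.69708251953125), (34.57575607299805, 44.11155700683594), 68.63111877441406) dial [ 474.92443048 -251.21004738   64.        ]
green 12.0 374.3333333333333 193.5 [ 477.92335226 -291.67212706   64.        ]
red 12.0 364.75 207.33333333333334 [ 447.58805956 -269.82946526   64.        ]
black 503.0 357.98011928429423 199.48508946322067 [ 460.18962754 -247.62638672   95.        ]
globe ((294.1581115722656, 214.29478454589844), (40.9888801574707, 41.760135650634766), 134.47300720214844) [ 430.30929966 -117.03618138   72.        ]
```

View pics/c1.png

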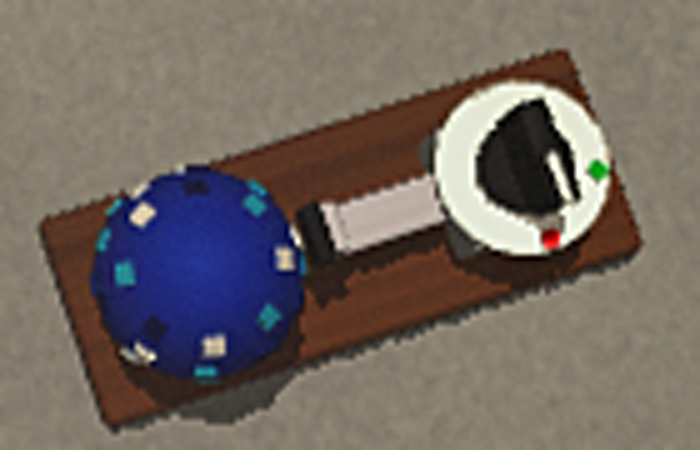

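The crop shows the dial centred near (521,167), which is full-frame (359.3,193.5). The red dot is at (551,238), the green dot at (597,170), and the white line points at red. The knob axis is at about (476,-259) with the bar at about 18°. I'll move above it and look with the wrist camera.

Emit:
{"name": "arm_command", "arguments": {
  "series": [
    {"linear": [0.02,-0.013,0],"turn": 0},
    {"linear": [0.04,-0.026,0],"turn": 0},
    {"linear": [0.045,-0.029,0],"turn": 0},
    {"linear": [0.045,-0.029,0],"turn": 0},
    {"linear": [0.045,-0.029,0],"turn": 0},
    {"linear": [0.045,-0.029,0],"turn": 0},
    {"linear": [0.045,-0.029,0],"turn": 0},
    {"linear": [0.045,-0.029,0],"turn": 0},
    {"linear": [0.04,-0.026,0],"turn": 0},
    {"linear": [0.03,-0.019,0],"turn": -0.06}
  ],
  "jaw": 0.4
}}

```text
t: 1.15
ee_pos: [464.2, -271.8, 241.6]
orientation: [-3.104, -0.482, -0.0]
ft_force: [1.0, -0.5, 0.0]
width: 61.1
grasp_force: 0.0
```

Emit:
{"name": "arm_command", "arguments": {
  "series": [
    {"linear": [0,0,0],"turn": 0},
    {"linear": [0,0,0],"turn": 0},
    {"linear": [0,0,0],"turn": 0}
  ]
}}

```text
t: 1.45
ee_pos: [462.1, -274.7, 241.5]
orientation: [-3.105, -0.477, 0.001]
ft_force: [0.3, 0.6, -0.2]
width: 61.6
grasp_force: 0.0
```

Run:
```python
from h import *
d=img('wrist'); cv2.imwrite('pics/w1.png',d['frame']); print(-d['R'].T@d['t'],d['fx'])
o=ctrl.get_obs(); print(o['t'],o['ee_pos'],o['orientation'],o['qpos'],o['width'],o['moment'],o['ft_force'])
for p in((476,-259,106),(476,-259,64),(430,-117,72)): print(proj(d,p))
```

```text
[ 534.30368413 -253.63309713  383.77796917] 311.68846178128393
1.5 [ 461.92993388 -274.90689114  241.52241189] [-3.10521276e+00 -4.75672844e-01  7.87163560e-04] [-5.58856041e-01  2.95763490e-01  1.82332329e+00 -2.42768265e-04
  1.02298877e+00  7.08059459e-01] 61.34861947040716 [-0.02888337  0.02430144  0.01124052] [ 0.86001776 -0.68533123  0.8149615 ]
(np.float64(241.85864339254266), np.float64(170.28772903932048))
(np.float64(243.55645200211913), np.float64(162.09071988207964))
(np.float64(96.07587487486643), np.float64(164.85681319639068))
```

View pics/w1.png

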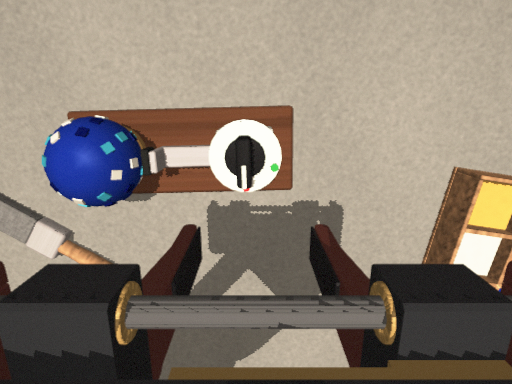

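The wrist view shows the blue dial centred at about (245,156), spanning 209 to 282, with the bar almost vertical in the image. The globe is at (95,161). I'll measure these accurately.

Run:
```python
from h import *
def ell(d,roi):
    h=cv2.cvtColor(d['frame'],cv2.COLOR_BGR2HSV); x0,y0,x1,y1=roi
    w=np.zeros(h.shape[:2],np.uint8); w[y0:y1,x0:x1]=cv2.inRange(h,(0,0,190),(179,25,255))[y0:y1,x0:x1]
    w=cv2.morphologyEx(w,cv2.MORPH_CLOSE,np.ones((3,3)))
    c=cv2.convexHull(max(cv2.findContours(w,0,1)[0],key=cv2.contourArea)); return cv2.fitEllipse(c)
for n,roi in(('wrist',(211,115,286,197)),('top',(341,170,385,214))):
    d=img(n); e=ell(d,roi); P=ray(d,*e[0],64); print(n,e,P)
    h=cv2.cvtColor(d['frame'],cv2.COLOR_BGR2HSV)
    if n=='wrist':
        for nm,m in(('green',cv2.inRange(h,(40,100,60),(85,255,255))),('red',cv2.inRange(h,(0,150,90),(8,255,255))|cv2.inRange(h,(172,150,90),(179,255,255)))):
            k=m[120:195,208:284]; v,u=np.nonzero(k)
            if len(u): q=ray(d,u.mean()+208,v.mean()+120,64); print(nm,len(u),q,np.degrees(np.arctan2(*(q-P)[[1,0]])))
    b=cv2.inRange(h,(105,120,50),(130,255,255)); x0,y0,x1,y1=(35,105,150,215) if n=='wrist' else (265,180,325,245)
    k=np.zeros_like(b);k[y0:y1,x0:x1]=b[y0:y1,x0:x1]
    g=cv2.fitEllipse(cv2.convexHull(np.vstack(cv2.findContours(k,0,1)[0]))); G=ray(d,*g[0],72); print('globe',g,G, np.degrees(np.arctan2(*(G-P)[[1,0]]))-90)
    if n=='wrist': cv2.imwrite('pics/w1c.png',cv2.resize(d['frame'][110:200,200:290],None,fx=6,fy=6,interpolation=cv2.INTER_CUBIC))
```

```text
wrist ((244.5503387451172, 155.03164672851562), (71.98678588867188, 72.46705627441406), 132.0726776123047) [ 483.24958855 -258.12648896   64.        ]
green 43 [ 480.22064151 -291.1219903    64.        ] -95.24498291784553
red 9 [ 448.91454948 -270.61517743   64.        ] -160.01214827327163
globe ((92.70281982421875, 161.62716674804688), (89.29864501953125, 99.46576690673828), 103.83680725097656) [ 432.2643921  -113.41804462   72.        ] 19.40891466953724
top ((354.68756103515625, 194.02987670898438), (24.34317398071289, 32.31539535522461), 163.8542938232422) [ 476.36636551 -249.14700101   64.        ]
globe ((294.13275146484375, 214.31532287597656), (41.07902526855469, 41.76568603515625), 131.1904296875) [ 430.26496104 -116.9819449    72.        ] 19.22963470259276
```

View pics/w1c.png

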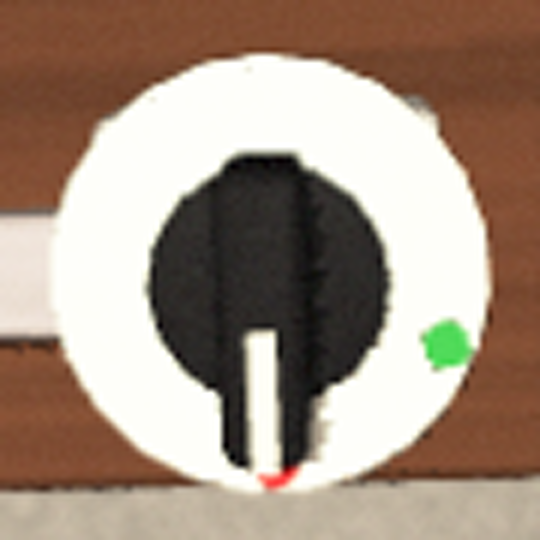

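The enlarged view shows the dial centre at (272,272) and the bar's top face centred at about (264,318), with the white line at x≈262. The green dot is to the right at (447,345).

Run:
```python
from h import *
d=img('wrist')
print('dial',ray(d,245.2,155.2,64),'disc',ray(d,200+268/6,110+280/6,74),'bar',ray(d,244.,163,106),'line ends',ray(d,200+261/6,110+332/6,106),ray(d,200+263/6,110+470/6,106))
t=img('top'); print('top dial',ray(t,359.3,193.5,64))
o=ctrl.get_obs();R=cv2.Rodrigues(o['orientation'])[0]; print(o['ee_pos'],'tool x yaw',np.degrees(np.arctan2(R[1,0],R[0,0])))
for P in((481,-259.5),(478,-259.5)): print(R.T@(np.array([*P,97])-o['ee_pos']))
```

```text
dial [ 483.36368814 -258.96478446   64.        ] disc [ 483.38254354 -258.73022791   74.        ] bar [ 482.94762006 -259.33956585  106.        ] line ends [ 480.77026536 -259.52416883  106.        ] [ 460.26119117 -266.02075905  106.        ]
top dial [ 477.62065563 -259.16251786   64.        ]
[ 462.18844432 -274.88881436  241.68625184] tool x yaw 17.41687268801295
[ 22.56296639  -9.04908257 144.68527347]
[ 19.70050972  -9.94704793 144.68544684]
```

Emit:
{"name": "arm_command", "arguments": {
  "series": [
    {"linear": [0.011,-0.005,0.01],"turn": -0.015},
    {"linear": [0.0105,-0.0045,0.02],"turn": 0},
    {"linear": [0,0,0.02],"turn": 0},
    {"linear": [0,0,0.02],"turn": 0},
    {"linear": [0,0,0.02],"turn": 0},
    {"linear": [0,0,0.01],"turn": 0},
    {"linear": [0,0,0],"turn": 0},
    {"linear": [0,0,0],"turn": 0}
  ]
}}

```text
t: 2.5
ee_pos: [480.7, -258.5, 141.9]
orientation: [3.101, 0.502, 0.0]
ft_force: [0.3, 1.3, 0.5]
width: 61.8
grasp_force: 0.0
```

Run:
```python
from h import *
d=img('wrist'); cv2.imwrite('pics/w2.png',d['frame'])
o=ctrl.get_obs();R=cv2.Rodrigues(o['orientation'])[0]; print(o['t'],o['ee_pos'],'tool x yaw',np.degrees(np.arctan2(R[1,0],R[0,0])))
print(R.T@(np.array([481,-259.3,97])-o['ee_pos']))
```

```text
2.55 [ 480.93993699 -258.64229848  142.31642633] tool x yaw 18.385843346961124
[-0.18662302  0.60419333 45.31682686]
```

View pics/w2.png

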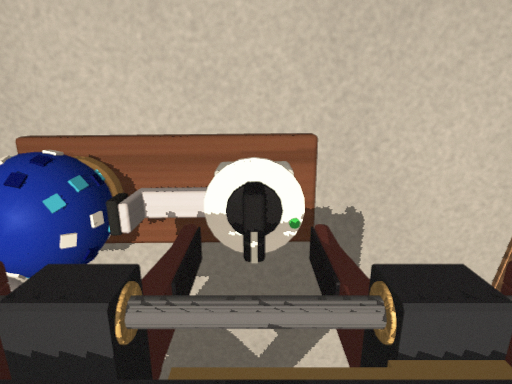

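The bar at x≈254 sits centred between the fingertips at 202 and 311, and it is parallel to them. I'll descend and close.

Emit:
{"name": "arm_command", "arguments": {
  "series": [
    {"linear": [0,0,0.012],"turn": 0},
    {"linear": [0,0,0.015],"turn": 0},
    {"linear": [0,0,0.012],"turn": 0},
    {"linear": [0,0,0.006],"turn": 0},
    {"linear": [0,0,0],"turn": 0},
    {"linear": [0,0,0],"turn": 0}
  ]
}}

```text
t: 3.15
ee_pos: [480.5, -258.5, 96.8]
orientation: [3.101, 0.502, 0.0]
ft_force: [0.2, -1.0, 0.8]
width: 61.6
grasp_force: 0.0
```

Emit:
{"name": "arm_command", "arguments": {
  "series": [
    {"linear": [0,0,0],"turn": 0},
    {"linear": [0,0,0],"turn": 0},
    {"linear": [0,0,0],"turn": 0},
    {"linear": [0,0,0],"turn": 0},
    {"linear": [0,0,0],"turn": 0},
    {"linear": [0,0,0],"turn": 0},
    {"linear": [0,0,0],"turn": 0},
    {"linear": [0,0,0],"turn": 0}
  ],
  "jaw": -1
}}

```text
t: 3.95
ee_pos: [480.1, -257.8, 96.7]
orientation: [-3.1, -0.502, 0.001]
ft_force: [-0.1, 4.6, 2.9]
width: 13.8
grasp_force: 30.0
```

Gripped at 13.8 mm. Now the short firm anticlockwise twist, which is a negative turn.

Emit:
{"name": "arm_command", "arguments": {
  "series": [
    {"linear": [0,0,0],"turn": -0.1},
    {"linear": [0,0,0],"turn": -0.13},
    {"linear": [0,0,0],"turn": -0.13},
    {"linear": [0,0,0],"turn": 0},
    {"linear": [0,0,0],"turn": 0}
  ]
}}

```text
t: 4.45
ee_pos: [480.2, -258.2, 96.7]
orientation: [-2.963, -1.044, 0.0]
ft_force: [-1.1, 4.2, 4.3]
width: 13.9
grasp_force: 30.0
```

```bash
cat > st.py <<'E'
from h import *
d=img('wrist')
o=ctrl.get_obs();R=cv2.Rodrigues(o['orientation'])[0]; y=np.arctan2(R[1,0],R[0,0]); print(o['t'],o['ee_pos'],'turned',y-np.radians(18.4),o['moment'],o['ft_force'],o['width'])
E
python3 st.py
```

```text
4.5 [ 480.23439579 -258.19451802   96.75505972] turned 0.35648373178504134 [ 0.66119596  0.16508976 -0.00789367] [-0.6274753   5.48607405  4.71350015] 13.854710568867981
```

The knob has turned 0.36 with the grip intact and the torque gone. I'll turn it on to about 1.22.

Emit:
{"name": "arm_command", "arguments": {
  "series": [
    {"linear": [0,0,0],"turn": -0.1},
    {"linear": [0,0,0],"turn": -0.11},
    {"linear": [0,0,0],"turn": -0.11},
    {"linear": [0,0,0],"turn": -0.11},
    {"linear": [0,0,0],"turn": -0.11},
    {"linear": [0,0,0],"turn": -0.11},
    {"linear": [0,0,0],"turn": -0.11},
    {"linear": [0,0,0],"turn": -0.1},
    {"linear": [0,0,0],"turn": 0},
    {"linear": [0,0,0],"turn": 0}
  ]
}}

```text
t: 5.5
ee_pos: [481.1, -258.6, 96.7]
orientation: [2.258, 2.182, 0.001]
ft_force: [3.8, 3.0, -1.3]
width: 14.1
grasp_force: 30.0
```

```bash
python3 st.py
```

```text
5.55 [ 481.09775671 -258.63047571   96.71901468] turned 1.2156919849649532 [ 0.57265369 -0.87780256 -0.0116093 ] [ 4.25260952  3.69407736 -1.2110713 ] 14.005590266127001
```

Turned 1.216. Release and lift straight up.

Emit:
{"name": "arm_command", "arguments": {
  "series": [
    {"linear": [0,0,0],"turn": 0},
    {"linear": [0,0,0],"turn": 0},
    {"linear": [0,0,0],"turn": 0},
    {"linear": [0,0,0],"turn": 0},
    {"linear": [0,0,0],"turn": 0}
  ],
  "jaw": 0.1
}}

```text
t: 6.05
ee_pos: [480.2, -258.6, 96.7]
orientation: [-2.255, -2.187, 0.0]
ft_force: [-0.2, -0.1, -0.3]
width: 47.2
grasp_force: 0.0
```

Emit:
{"name": "arm_command", "arguments": {
  "series": [
    {"linear": [0,0,-0.01],"turn": 0},
    {"linear": [0,0,-0.02],"turn": 0},
    {"linear": [0,0,-0.025],"turn": 0},
    {"linear": [0,0,-0.025],"turn": 0},
    {"linear": [0,0,-0.025],"turn": 0},
    {"linear": [0,0,-0.025],"turn": 0},
    {"linear": [0,0,-0.015],"turn": 0},
    {"linear": [0,0,0],"turn": 0},
    {"linear": [0,0,0],"turn": 0}
  ]
}}

```text
t: 6.95
ee_pos: [480.2, -258.4, 241.9]
orientation: [2.254, 2.187, 0.0]
ft_force: [-0.1, 1.6, -0.6]
width: 48.2
grasp_force: 0.0
```

```bash
python3 st.py
python3 - <<'E'
from h import *
d=img('wrist'); t=img('top'); s=img('scene')
cv2.imwrite('pics/end.png',np.vstack([cv2.resize(np.hstack([d['frame'],t['frame']]),(800,300)),cv2.resize(s['frame'][140:290,100:500],(800,300))]))
E
```

```text
7.0 [ 479.85397384 -258.18053885  241.16801173] turned 1.2195975359147029 [-0.03730382 -0.07809983 -0.01874642] [ 0.80140899 -0.64367639 -0.25582591] 48.39039446722682
```

View pics/end.png

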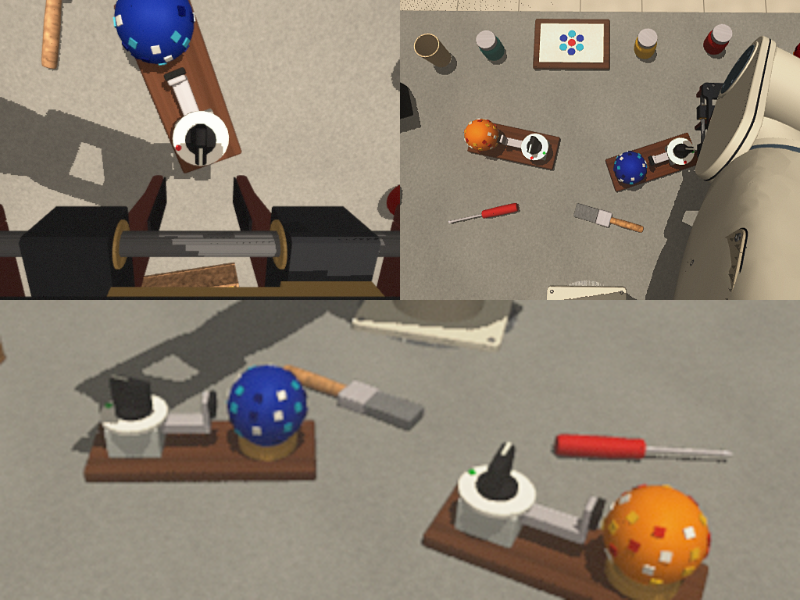

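The wrist panel shows the white line at (201,152) pointing at the green dot's place, with the red dot now off to the left at (178,148). The jaw has backed away, the blue globe still stands in its cup, and the amber holder is unchanged. I'm handing the job in.

```bash
python3 -c "
from workcell import ctrl
print(ctrl.close_job())"
```

```text
the job is handed in; nothing more can be done
None
```

I broke the stuck knob loose and turned it about 1.22 rad anticlockwise, to the green dot, then let go and handed the job in; in the last pictures the blue globe still stands in its cup and the amber knob looks unmoved, but no verdict came back.

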